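Set the line winder's dial and start it

ROBOT

A 6-joint arm with a two-finger parallel gripper is mounted at the origin on the work surface. World frame = base frame: x ahead of the robot, y to its left, z up, the work surface at z = 0. Lengths are in mm, angles in rad, forces in N, time in s.
With the tool pointing down it reaches from about 275 to 750 mm from the base axis. Payload 10.2 kg.
Tool frame: the origin (TCP) lies between the finger pads; the fingertips stand 11 mm ahead of it and the grasp point (between the pads) lies 8 mm behind it (ctrl.tip_extent is the distance from the TCP to the fingertips, in mm); z points along the fingers, y is the direction in which the jaws open and shut (so a half turn about z gives the same grasp; the last joint's range is limited). The gripper opens to 85 mm and grips with 20 to 120 N. Pads are 22 mm wide; open, the fingers measure 114 mm over their backs; the gripper's body (76 mm by 85 mm) begins 54 mm behind the grasp point. The pads swing forward as they close: fully open they stand 13 mm farther back than shut.
Start: joints at [-1.439, 0.313, 1.498, -0, 1.331, -0.223], TCP at [182.374, -492.312, 206.394] pointing down, gripper open.
Joint ranges: [-2.94, 2.94], [-0.97, 2.17], [0.19, 2.56], [-1.23, 4.37], [0.02, 3.11], [-2.88, 2.88]. Speed limits (rad/s): [2.39, 2.39, 3.01, 3.14, 3.14, 3.14].

INTERFACE

Orientations are given as a unit quaternion [w, x, y, z].
In Python, from rig import ctrl gives the robot as it stands.
- The arm moves only by the tool apply_moves, never from a script. Its argument "commands" is a list of rows, each a list of 5 numbers: the finger opening in cm, from 0 to 8.54, then the shift along the tool's x, y, z in cm, then the turn about the tool's z in rad. In form: [[jaw, dx, dy, dz, roll], ...]. A call has 1 to 12 rows; each row shifts and turns the commanded pose from where the row before left it, along the tool's axes as they then stand; what a row does not reach is not made up. A row lasts 1/12 s, in which the tool goes at most 41.7 mm and 7.16 degrees, less where a joint would pass 70% of its speed; a pose out of reach is approached as far as the arm can. A call with a gripper value outside its range is refused whole. The fingers move at their own pace and stop on an object; "squeeze" is the grip in N (left out, the last holds). Time passes only in rows, so rows that do not move let the fingers close. It gives the time, the measured TCP pose, the force and the opening at its end, in the units of the state.
- ctrl.sense(): the state, without advancing time (a new reading comes with each control period).
- ctrl.capture(name): name is "scene" or "top" or "wrist"; returns the picture (420x560x3 uint8, red, green, blue); there is no depth.
- ctrl.camera_info(name): a dict with "fov_y" (degrees; the focal length in pixels is half the picture's height over the tangent of half this angle, whatever the lens; pixels are square), "cx", "cy" (the principal point, pixels), "dist_coeffs" ([k1, k2, p1, p2, k3] as OpenCV has them; the pictures are not rectified), "camera_from_world" (4x4, takes a point from world to camera coordinates). Camera axes: x right, y down, z forward; pixel columns grow to the right and rows downward; lengths in mm; the calibration is good to about 2 mm. A picture is of the moment at which its call begins: read the wrist's pose just before it. camera_info takes no time and is no camera call; for the wrist camera it gives the pose at the moment of the call.
- ctrl.finish_job(): hands the job in, once; it reports no verdict.
The state is a dict: "time_s": time; "joints": joint angles; "dq": joint speeds; "tau": joint torques, N m; "eef_pos": TCP position; "ee_rot": TCP orientation; "force": force on the tool from outside, world axes, zero at the start; "wrist_torque": the same for the moment, N m; "grip_width": opening from 0.0 (shut) to 1.0 (fully open).
Only numpy, scipy, OpenCV 4.12 (cv2) and the standard library are available. Lean on these libraries where they do the work, as an engineer would, in place of code of your own. Each camera call takes 0.05 s, during which the arm holds its last target.

TASK

On the line winder, lay a fingertip on the big black knurled dial and turn it clockwise until it clicks into the setting marked by the green dot, and take the finger off. Then press the orange start button fully down and let it go. Do it all by touch: pick nothing up, and leave everything else where it stands.

Things in the scene. Friction and masses are not known exactly. Their poses are not given: they have to be found in the camera images.
- winder: line winder, grey and blue, fixed to the table. Console 210 mm (x) by 260 mm (y), top 50 mm above the table. Origin: centre of its underside; its x points from its front (robot's side) to its back, y left, z up. In its frame the dial is at (-40, -60) mm, the start button at (-50, 78) mm; behind x = 50 mm stands a spool carrier up to 112 mm high. Dots on its deck round the dial, clockwise: black, black, green, black
- dial (a joint): turn of the dial in rad, growing clockwise as seen from above. It clicks at 0, 0.7, 1.4 (the green dot) and 2.1, and at the start it rests at 0 or 0.7. Halfway between two clicks it snaps to the nearer one by itself when let go; about 0.05 N m takes it over a click. It turns from -0.12 to 2.22
- dial_top (a point): centre of the dial's flat top face, 74 mm above the table. Black disc 100 mm across (flat top 94 mm), 16 mm thick, vertical axis, knurled rim, too wide to pinch: it is turned by friction, a fingertip pressed on the top face near the rim and swept round the axis. Sprung: it starts to sink at about 2 N, 1 N more per mm, and meets a firm stop at 6 mm
- dial_pointer (a point): outer end of the white pointer line on the dial's top face, 46 mm from the dial's axis; it points at a dot when the dial has clicked in
- green_dot (a point): centre of the green dot (17 mm across) on the winder's deck, beside the dial's rim, 62 mm from the dial's axis
- start (a joint): travel of the start button in m: 0 up, 0.006 fully pressed (5 N); it springs back when let go
- start_top (a point): centre of the top of the orange start button, 30 mm across; it is pressed straight down by 6 mm
- line_spool: small blue line spool, 40 mm across, 22 mm high, loose, standing on the winder's console behind the start button; leave alone. Origin: centre of its underside
- dip_bottle: black bottle with yellow cap, 52 mm across, 115 mm high, loose on the table to the left (+y) of the winder; leave alone. Origin: centre of its underside
- bait_jar: jar with red lid, 68 mm across, 70 mm high, loose on the table to the right (-y) of the winder; leave alone. Origin: centre of its underside
- hook_tray: orange compartment tray, 110 x 150 x 30 mm, loose on the table; leave alone. Origin: centre of its underside
- driver: screwdriver with green handle, loose, lying on the table; leave alone
- mug: white mug, 76 mm across, 85 mm high, loose on the table; leave alone. Origin: centre of its underside
- reel: small fishing reel on a foot, 60 mm long, 90 mm high, loose on the table; leave alone. Origin: centre of its underside

How it is judged (in metres and radians):
On the way, in this order (a step that is already met when the one before it is completed fails the run):
1. a fingertip rests on the winder while the dial is not yet at the green dot (contact force between the fingers and winder above 0.5 N and value of joint dial below 1.2 rad), for 0.05 s.
2. the dial has clicked into the green-dot setting and stays there with the finger off (value of joint dial between 1.28 and 1.52 rad and contact force between the fingers and winder below 0.2 N), for 0.2 s.
3. the start button is pressed fully down (value of joint start above 0.0045 m), for 0.05 s.
At the end, for the whole second after the job is handed in: the dial rests in the green-dot setting (1.4 rad, within 0.12), the start button has been pressed and is up again, and every loose thing is within 25 mm of where it stood (value of joint dial between 1.28 and 1.52 rad and value of joint start below 0.001 m and distance of each of line_spool, dip_bottle, bait_jar, hook_tray, driver, mug, reel from where it was at the start of the episode below 0.025 m); the robot touches nothing.
It fails at once if the start button is pressed while the dial is not at the green dot (value of joint start above 0.003 m and not (value of joint dial between 1.28 and 1.52 rad)).
It fails at once if a bystander is lifted, carried or pushed more than 25 mm (distance of any of line_spool, dip_bottle, bait_jar, hook_tray, driver, mug, reel from where it was at the start of the episode above 0.025 m).
It also fails if it takes over 42 s, if anything falls off the work surface, if the arm or the gripper's body presses on something with over 40 N, if the wrist force passes 120 N, or if a joint passes its speed limit or range.

## Working session

There is one attempt and no reset: what is moved stays moved. The work goes in short steps, Python scripts to look and compute and a tool call to move; the robot and the scene stay as the last step left them, time stands still between calls to the robot, and variables do not carry over. Pictures are saved under pics/ and viewed, and the job is handed in when it is done.

Besides the shell and the picture viewer there is one more tool, called after "Call:" as name(argument=value, ...), one argument or row to a line, values as JSON. apply_moves: Moves the arm, as the interface text tells. Its arguments: {"type":"object","properties":{"commands":{"type":"array"},"squeeze":{"type":"number"}},"required":["commands"]}

```bash
mkdir -p pics; ls
python3 - <<'E'
from rig import ctrl
import cv2
print(ctrl.sense())
for n in ("scene","top"):
    im=ctrl.capture(n); cv2.imwrite(f"pics/{n}0.png",im[:,:,::-1]); print(n,ctrl.camera_info(n))
print(ctrl.tip_extent)
E
```

```text
pics
{'time_s': 0.0, 'joints': array([-1.43940438e+00,  3.13467438e-01,  1.49842490e+00, -1.81874599e-05,
        1.33100298e+00, -2.23401698e-01]), 'dq': array([ 8.73075370e-04, -2.04804836e-05, -3.47371851e-04, -2.34161175e-03,
       -6.40867940e-04,  7.27270189e-04]), 'tau': array([ 1.50147051e-03, -4.12263429e+01, -2.59741652e+01, -9.60802731e-05,
        4.14840120e-03, -7.87096809e-06]), 'eef_pos': array([ 182.32801598, -492.01827044,  205.83076047]), 'ee_rot': array([-6.51050145e-04,  9.84305814e-01,  1.76469943e-01,  2.11311519e-05]), 'force': array([ 0.86141195, -0.60289721, -0.00284406]), 'wrist_torque': array([-0.05664907, -0.02173278,  0.02554428]), 'grip_width': 1.0009372871304385}
scene {'fov_y': 42.515459759754165, 'cx': 279.40784061414894, 'cy': 206.04987160546708, 'dist_coeffs': array([-0.15856832,  0.        ,  0.        ,  0.        ,  0.        ]), 'camera_from_world': array([[-8.08619175e-01,  5.88092669e-01,  1.67941102e-02,
         4.40356511e+02],
       [ 4.54149917e-01,  6.42087482e-01, -6.17633806e-01,
        -1.97227048e+02],
       [-3.74009201e-01, -4.91803495e-01, -7.86286487e-01,
         2.01620835e+03],
       [ 0.00000000e+00,  0.00000000e+00,  0.00000000e+00,
         1.00000000e+00]])}
top {'fov_y': 55.05291794801645, 'cx': 281.84395639908155, 'cy': 209.1074392797573, 'dist_coeffs': array([0.04037266, 0.        , 0.        , 0.        , 0.        ]), 'camera_from_world': array([[-1.85234721e-02, -9.99784260e-01,  9.39752458e-03,
         7.71743129e+00],
       [-9.90039436e-01,  1.70292753e-02, -1.39756644e-01,
         5.63702998e+02],
       [ 1.39566460e-01, -1.18926982e-02, -9.90141286e-01,
         1.04979616e+03],
       [ 0.00000000e+00,  0.00000000e+00,  0.00000000e+00,
         1.00000000e+00]])}
11.0
```

View pics/top0.png

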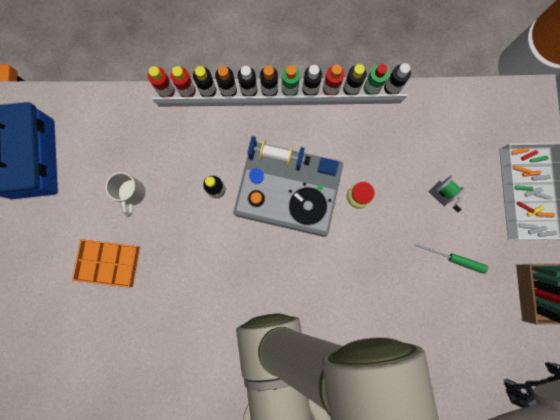

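View pics/scene0.png

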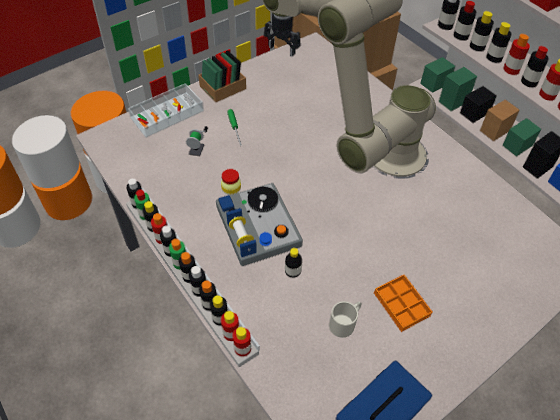

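Run:
```python
import cv2
im=cv2.imread('pics/top0.png'); c=im[170:340,190:390]; cv2.imwrite('pics/top0c.png',cv2.resize(c,(800,680)[:2],interpolation=cv2.INTER_CUBIC)[:600])
```

```text
(no output)
```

View pics/top0c.png

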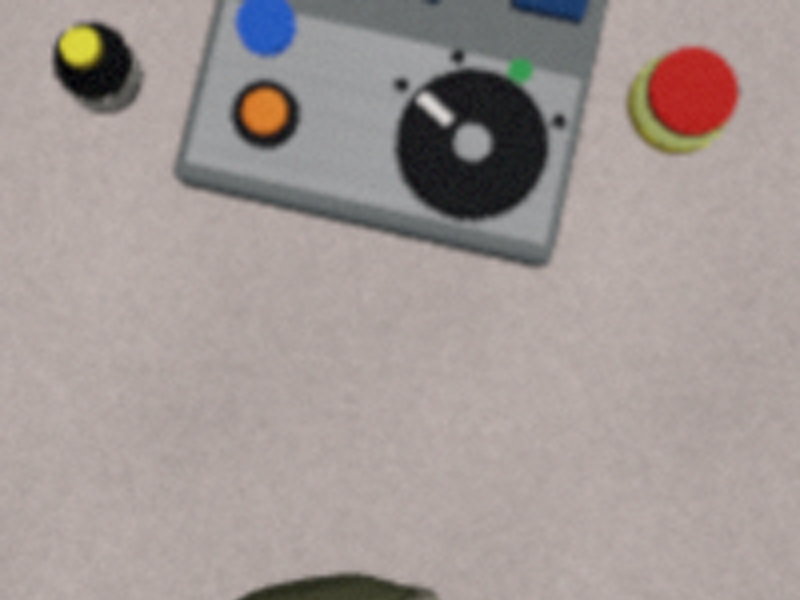

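The crop (4x, offset 190,170) shows the dial centre at (472,143) and the pointer tip at about (420,95). The pointer aims at the first black dot (401,84), so the dial rests at 0. The green dot is at (520,70) and the button at (265,111).

```bash
cat > h.py <<'E'
import numpy as np, cv2
from rig import ctrl
def KD(ci):
    f=210/np.tan(np.radians(ci['fov_y']/2))
    return np.array([[f,0,ci['cx']],[0,f,ci['cy']],[0,0,1.]]),np.array(ci['dist_coeffs'])
def back(ci,uv,z):
    K,D=KD(ci); p=cv2.undistortPoints(np.array([[uv]],float),K,D)[0,0]
    T=ci['camera_from_world'];R=T[:3,:3];t=T[:3,3]
    o=-R.T@t; d=R.T@np.array([p[0],p[1],1]); return o+d*(z-o[2])/d[2]
def proj(ci,P):
    K,D=KD(ci);T=ci['camera_from_world']
    return cv2.projectPoints(np.array([P],float),cv2.Rodrigues(T[:3,:3])[0],T[:3,3],K,D)[0][0,0]
E
python3 - <<'E'
from h import *
np.set_printoptions(precision=1,suppress=True)
ci=ctrl.camera_info('top'); g=lambda u,v:(190+(u-1.5)/4,170+(v-1.5)/4)
P={}
for n,u,v,z in [('dial',472,143,74),('tip',420,95,74),('green',520,70,50),('b1',401,84,50),('b2',457,56,50),('b3',559,121,50),('btn',265,111,58),('cornerL',180,170,50),('cornerR',550,250,50),('spooltop',266,25,72),('jar',694,92,70)]:
    P[n]=back(ci,g(u,v),z)[:2]; print(n,P[n])
d=P['dial']
for n in('tip','b1','b2','green','b3'): e=P[n]-d; print(n,np.hypot(*e),np.degrees(np.arctan2(e[1],e[0])))
e=P['btn']-d; print(e,np.hypot(*e),'exp 138.4', np.degrees(np.arctan2(e[1],e[0])-np.arctan2(138,-10)))
cs=ctrl.camera_info('scene'); print(back(cs,(263,198),74),back(cs,(281,231),58))
E
```

```text
dial [567.6 -69.7]
tip [600.1 -36.4]
green [ 620.4 -105.3]
b1 [612.2 -24.8]
b2 [630.8 -63. ]
b3 [ 585.1 -130.4]
btn [593.9  66.5]
cornerL [556.3 124. ]
cornerR [ 498.5 -121.4]
spooltop [649.3  64.5]
jar [ 599.7 -217.6]
tip 46.57994993853029 45.72774520438555
b1 63.279607295418536 45.20349159035198
b2 63.515624656389356 6.025387394319942
green 63.69821404368599 -33.97733905511132
b3 63.18497189746758 -73.90144435833908
[ 26.3 136.2] 138.73031879474712 exp 138.4 -15.077243122964257
[566.6 -63.7  74. ] [589.9  69.3  58. ]
```

Call:
apply_moves(
  commands=[
    [0,2.96,-1.56,0,0],
    [0,2.96,-1.56,0,0],
    [0,2.96,-1.56,0,0],
    [0,2.96,-1.56,0,0],
    [0,2.96,-1.56,0,0],
    [0,2.96,-1.56,0,0],
    [0,2.96,-1.56,0,0],
    [0,2.96,-1.56,0,0],
    [0,2.96,-1.56,0,0],
    [0,2.96,-1.56,0,0],
    [0,2.96,-1.56,0,0],
    [0,2.96,-1.56,0,0],
  ],
)

```text
time_s: 1.1
eef_pos: [451.2, -191.8, 206.2]
ee_rot: [-0.0, 0.984, 0.176, -0.0]
force: [-0.5, -1.4, 0.7]
grip_width: -0.002
```

Call:
apply_moves(
  commands=[
    [0,2.96,-1.56,0,0],
    [0,2.96,-1.56,0,0],
    [0,2.4,-1.2,0,0],
    [0,0,0,0,0],
    [0,0,0,0,0],
    [0,0,0,0,0],
  ],
)

```text
time_s: 1.6
eef_pos: [513.0, -124.3, 206.1]
ee_rot: [-0.0, 0.984, 0.176, -0.0]
force: [0.2, -0.7, -0.5]
grip_width: 0.004
```

Run:
```python
from h import *
s=ctrl.sense();print(s['eef_pos'],s['ee_rot'],s['force'],s['grip_width'],s['time_s'],s['joints'])
im=ctrl.capture('wrist');ci=ctrl.camera_info('wrist');cv2.imwrite('pics/w1.png',im[:,:,::-1])
for P in ([567.6,-69.7,74],[593.9,66.5,58],[620.4,-105.3,50]): print(proj(ci,P))
import pickle;pickle.dump(ci,open('w1.pkl','wb'))
```

```text
[ 512.96802379 -124.29138197  206.09097553] [-1.28276521e-04  9.84311299e-01  1.76440027e-01 -4.09041723e-04] [ 0.18830123 -0.7280542  -0.52708043] 0.004471997467313232 1.6 [-4.59731654e-01  3.19837477e-01  1.48905418e+00 -2.88511502e-04
  1.33351122e+00  7.56395460e-01]
[237.21653308 103.67693274]
[88.78147364 12.17061066]
[301.11193556  57.55871197]
```

View pics/w1.png

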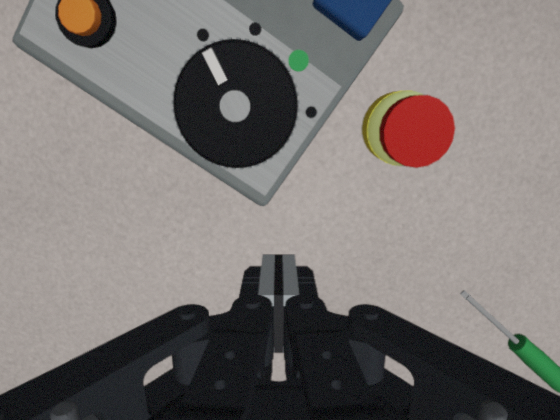

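The wrist picture shows the dial centre at (235.5,104.5), the green dot at (298.5,61) and the button at (80,15). I'll back-project these to refine the positions.

Run:
```python
from h import *
import pickle;ci=pickle.load(open('w1.pkl','rb'))
for uv,z in (((235.5,104.5),74),((298.5,61),50),((80,15),58),((80,15),62),((203,35),50)): print(back(ci,uv,z))
```

```text
[566.52969059 -68.61861125  74.        ]
[ 617.11593592 -104.23050509   50.        ]
[589.52098865  72.80381493  58.        ]
[589.38249883  70.62290053  62.        ]
[608.98838831 -23.2205604   50.        ]
```

Call:
apply_moves(
  commands=[
    [0,1.75,-1.03,1.5,0],
    [0,1.75,-1.03,1.5,0],
    [0,0,0,2.5,0],
    [0,0,0,2.5,0],
    [0,0,0,2.0,0],
    [0,0,0,1.0,0],
    [0,0,0,0.5,0],
    [0,0,0,0,0],
    [0,0,0,0,0],
  ],
)

```text
time_s: 2.4
eef_pos: [539.5, -93.1, 92.4]
ee_rot: [0.0, 0.984, 0.176, 0.001]
force: [0.0, 0.0, -0.2]
grip_width: 0.003
```

Call:
apply_moves(
  commands=[
    [0,0,0,0.3,0],
    [0,0,0,0.3,0],
    [0,0,0,0.2,0],
    [0,0,0,0.1,0],
    [0,0,0,0,0],
    [0,0,0,0,0],
  ],
)

```text
time_s: 2.9
eef_pos: [539.1, -92.5, 82.5]
ee_rot: [0.0, 0.984, 0.177, 0.0]
force: [-0.1, 0.1, 0.2]
grip_width: 0.001
```

Call:
apply_moves(
  commands=[
    [0,0,0,0.1,0],
    [0,0,0,0.1,0],
    [0,0,0,0,0],
    [0,0,0,0,0],
  ],
)

```text
time_s: 3.23
eef_pos: [539.1, -92.5, 80.4]
ee_rot: [-0.0, 0.984, 0.176, -0.0]
force: [-0.1, -0.9, -0.5]
grip_width: -0.0
```

Run:
```python
from h import *
im=ctrl.capture('wrist');cv2.imwrite('pics/w2.png',im[:,:,::-1])
ci=ctrl.camera_info('wrist');print(proj(ci,[567,-69,74]),proj(ci,[539.1,-92.5,69]),ctrl.tip_extent)
im=ctrl.capture('scene');cv2.imwrite('pics/s2.png',cv2.resize(im[150:270,190:350,::-1],None,fx=5,fy=5,interpolation=2))
```

```text
[252.94548424 179.68425454] [278.22231429 241.7193418 ] 11.0
```

View pics/w2.png

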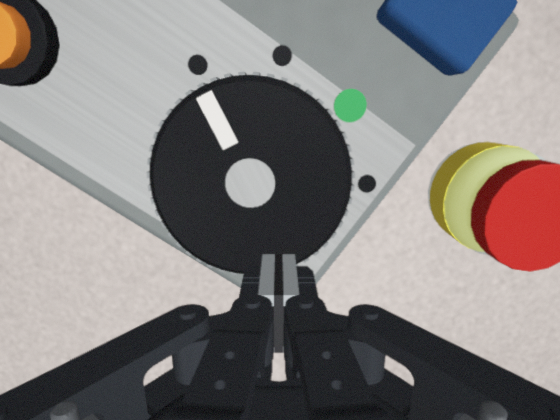

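View pics/s2.png

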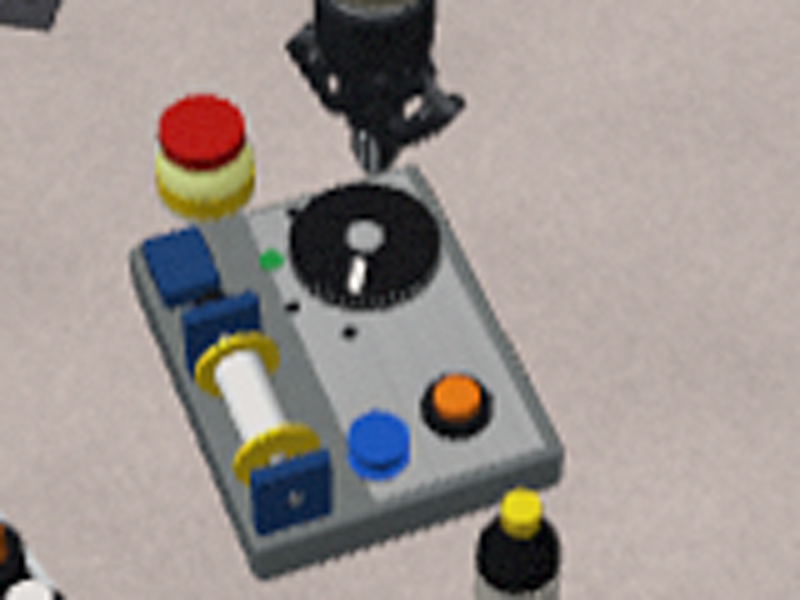

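Run:
```python
from h import *
cs=ctrl.camera_info('scene');cw=ctrl.camera_info('wrist')
for z in (69,80,90,100): print(z,(proj(cs,[539.1,-92.5,z])-[190,150])*5,proj(cw,[539.1,-92.5,z]))
print((proj(cs,[567,-69,74])-[190,150])*5, ctrl.sense()['eef_pos'])
for p in ([551,-140,0],):pass
T=cw['camera_from_world'];print(-T[:3,:3].T@T[:3,3],T[2,:3])
```

```text
69 [374.10647512 198.95677922] [278.19967718 241.72226159]
80 [374.0357732  188.36868674] [278.20373711 249.68941436]
90 [373.971225   178.65550784] [278.20785648 257.77285655]
100 [373.90641758 168.85786101] [278.21245745 266.80085877]
[359.91700007 235.17236648] [539.1095869  -92.50329647  80.42698387]
[604.63995239 -68.22355754 249.93301964] [-0.25795033 -0.09556104 -0.96142067]
```

Run:
```python
from h import *
cs=ctrl.camera_info('scene');cw=ctrl.camera_info('wrist')
for z in (65,75,85,95,105): print(z,back(cs,(190+371/5,150+172/5),z),back(cw,(279,255),z))
im=ctrl.capture('wrist');cv2.imwrite('pics/w2c.png',cv2.resize(im[230:330,210:350,::-1],None,fx=5,fy=5,interpolation=2))
im=ctrl.capture('top');cv2.imwrite('pics/t2c.png',cv2.resize(im[130:250,220:400,::-1],None,fx=4,fy=4,interpolation=2))
```

```text
65 [ 525.26151089 -115.90968174   65.        ] [530.54199942 -96.13168757  65.        ]
75 [ 530.109951   -108.89976841   75.        ] [534.54874484 -94.62259363  75.        ]
85 [ 534.95839111 -101.88985507   85.        ] [538.55549026 -93.11349968  85.        ]
95 [539.80683121 -94.87994173  95.        ] [542.56223568 -91.60440574  95.        ]
105 [544.65527132 -87.87002839 105.        ] [546.5689811  -90.09531179 105.        ]
```

View pics/w2c.png

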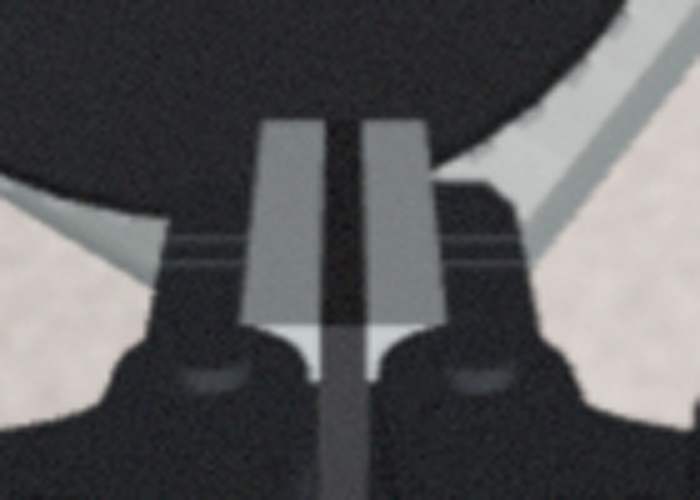

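View pics/t2c.png

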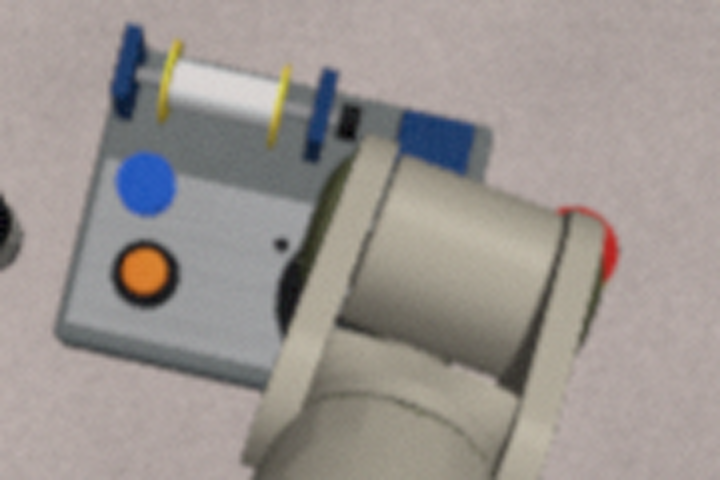

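Call:
apply_moves(
  commands=[
    [0,0,0,0.15,0],
    [0,0,0,0.15,0],
    [0,0,0,0.1,0],
    [0,0,0,0,0],
  ],
)

```text
time_s: 3.77
eef_pos: [538.9, -92.4, 76.1]
ee_rot: [-0.0, 0.984, 0.176, -0.0]
force: [0.7, 0.5, 0.7]
grip_width: -0.003
```

Call:
apply_moves(
  commands=[
    [0,0,0,0.1,0],
    [0,0,0,0.1,0],
    [0,0,0,0,0],
  ],
)

```text
time_s: 4.02
eef_pos: [539.0, -92.5, 74.2]
ee_rot: [-0.0, 0.984, 0.176, -0.0]
force: [-1.1, -0.9, -0.4]
grip_width: 0.003
```

Call:
apply_moves(
  commands=[
    [0,0,0,0.1,0],
    [0,0,0,0.1,0],
    [0,0,0,0.1,0],
    [0,0,0,0,0],
  ],
)

```text
time_s: 4.35
eef_pos: [539.0, -92.4, 71.2]
ee_rot: [-0.0, 0.984, 0.176, -0.0]
force: [0.1, 0.4, -0.4]
grip_width: -0.001
```

Run:
```python
from h import *
im=ctrl.capture('scene');cv2.imwrite('pics/s3.png',cv2.resize(im[160:220,220:300,::-1],None,fx=10,fy=10,interpolation=2))
im=ctrl.capture('wrist');cv2.imwrite('pics/w3.png',im[:,:,::-1])
print(ctrl.sense()['force'],ctrl.sense()['wrist_torque'])
```

```text
[ 0.01618748 -0.3016368   0.64492016] [0.04824585 0.01076381 0.03077701]
```

View pics/s3.png

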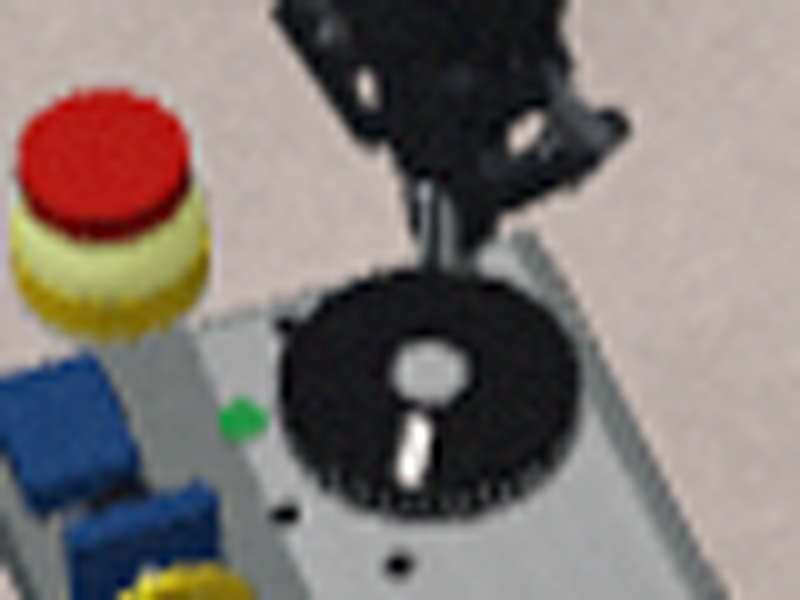

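View pics/w3.png

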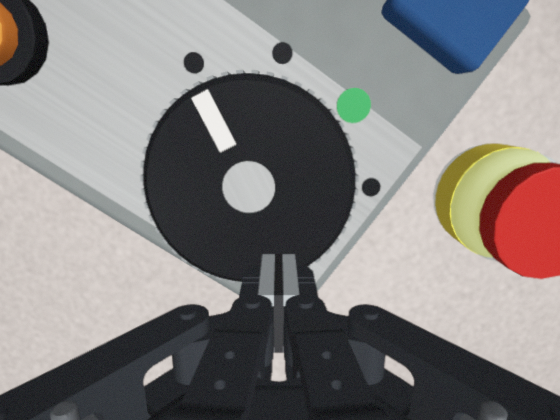

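The fingertip still covers the dial's top face in the wrist view at (279,255), so it is above 74 mm. Shut, the tips stand higher than the nominal 11 mm figure. I'll keep feeling downward.

Call:
apply_moves(
  commands=[
    [0,0,0,0.15,0],
    [0,0,0,0.15,0],
    [0,0,0,0.1,0],
    [0,0,0,0,0],
  ],
)

```text
time_s: 4.78
eef_pos: [539.0, -92.4, 67.1]
ee_rot: [-0.0, 0.984, 0.176, -0.0]
force: [-0.1, 0.6, 0.3]
grip_width: -0.001
```

Call:
apply_moves(
  commands=[
    [0,0,0,0.15,0],
    [0,0,0,0.15,0],
    [0,0,0,0,0],
  ],
)

```text
time_s: 5.03
eef_pos: [538.9, -92.4, 64.1]
ee_rot: [-0.0, 0.984, 0.176, -0.0]
force: [-0.4, 0.0, 0.2]
grip_width: 0.001
```

Run:
```python
from h import *
im=ctrl.capture('scene');cv2.imwrite('pics/s4.png',cv2.resize(im[160:220,220:300,::-1],None,fx=10,fy=10,interpolation=2))
im=ctrl.capture('wrist');cv2.imwrite('pics/w4.png',im[:,:,::-1])
```

```text
(no output)
```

View pics/s4.png

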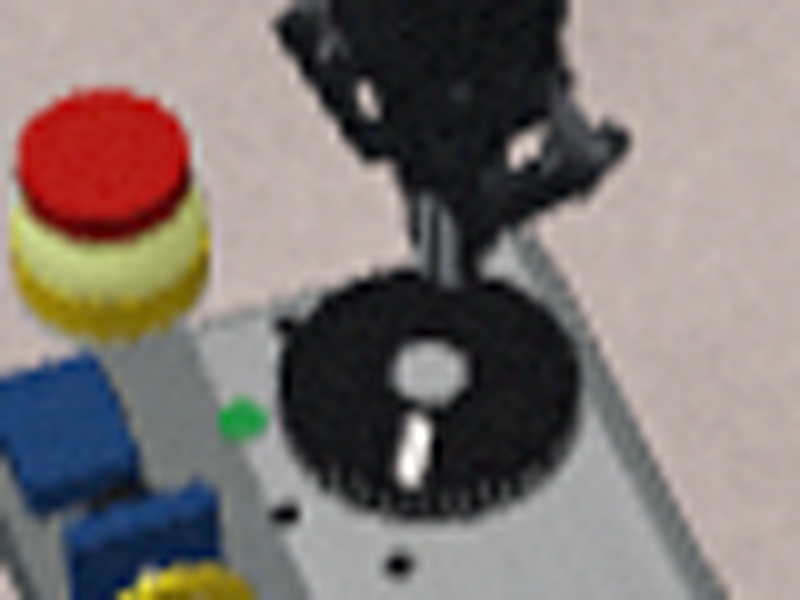

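View pics/w4.png

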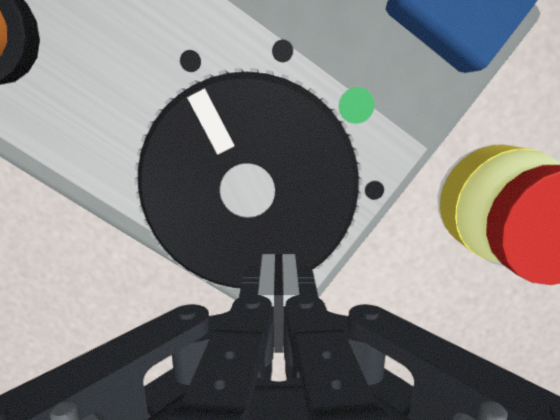

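The tips are now seen over the dial's far edge in the scene crop, bottom at about (445,282), still clear of the dial by about 10–15 mm. I'll continue down.

Call:
apply_moves(
  commands=[
    [0,0,0,0.15,0],
    [0,0,0,0.15,0],
    [0,0,0,0.15,0],
    [0,0,0,0,0],
  ],
)

```text
time_s: 5.47
eef_pos: [538.9, -92.4, 59.5]
ee_rot: [-0.0, 0.984, 0.176, -0.0]
force: [-0.6, -0.1, -0.8]
grip_width: 0.001
```

Call:
apply_moves(
  commands=[
    [0,0,0,0.1,0],
    [0,0,0,0.1,0],
    [0,0,0,0.1,0],
    [0,0,0,0,0],
  ],
)

```text
time_s: 5.8
eef_pos: [539.0, -92.4, 56.7]
ee_rot: [-0.0, 0.984, 0.176, -0.0]
force: [-0.5, 0.5, 1.1]
grip_width: -0.0
```

Call:
apply_moves(
  commands=[
    [0,0,0,0.1,0],
    [0,0,0,0.1,0],
    [0,0,0,0,0],
  ],
)

```text
time_s: 6.05
eef_pos: [539.0, -92.5, 54.7]
ee_rot: [-0.0, 0.984, 0.176, -0.0]
force: [0.3, 0.3, 0.5]
grip_width: 0.006
```

Call:
apply_moves(
  commands=[
    [0,0,0,0.1,0],
    [0,0,0,0.1,0],
    [0,0,0,0,0],
  ],
)

```text
time_s: 6.3
eef_pos: [539.0, -92.4, 52.7]
ee_rot: [-0.0, 0.984, 0.176, -0.0]
force: [0.4, -0.4, 1.0]
grip_width: 0.002
```

Run:
```python
from h import *
im=ctrl.capture('scene');cv2.imwrite('pics/s5.png',cv2.resize(im[160:220,220:300,::-1],None,fx=10,fy=10,interpolation=2))
im=ctrl.capture('wrist');cv2.imwrite('pics/w5.png',im[:,:,::-1]);print(ctrl.sense()['force'])
```

```text
[-1.07636206  0.07252753  0.25568462]
```

View pics/s5.png

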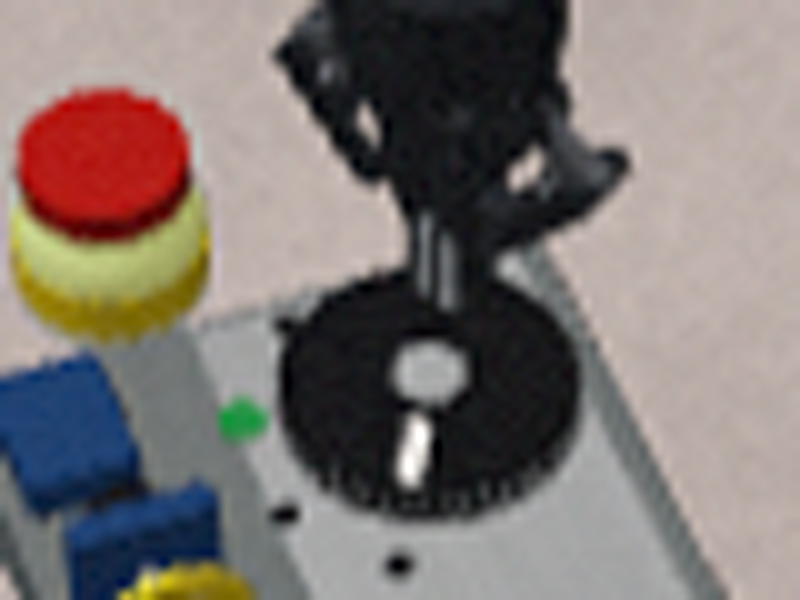

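View pics/w5.png

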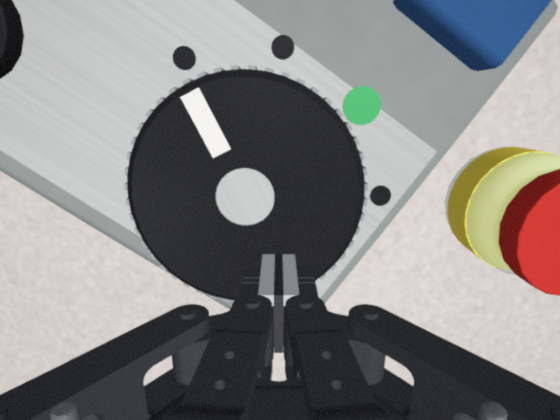

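Call:
apply_moves(
  commands=[
    [0,0,0,0.1,0],
    [0,0,0,0.1,0],
    [0,0,0,0,0],
  ],
)

```text
time_s: 6.65
eef_pos: [539.0, -92.4, 50.7]
ee_rot: [-0.0, 0.984, 0.176, -0.0]
force: [0.0, 0.0, 0.7]
grip_width: -0.002
```

Call:
apply_moves(
  commands=[
    [0,0,0,0.1,0],
    [0,0,0,0.1,0],
    [0,0,0,0,0],
  ],
)

```text
time_s: 6.9
eef_pos: [539.1, -92.6, 48.9]
ee_rot: [0.0, 0.984, 0.176, 0.0]
force: [-0.4, -1.1, 1.3]
grip_width: -0.004
```

Call:
apply_moves(
  commands=[
    [0,0,0,0.1,0],
    [0,0,0,0,0],
  ],
)

```text
time_s: 7.07
eef_pos: [539.2, -92.6, 48.0]
ee_rot: [0.0, 0.984, 0.176, 0.0]
force: [-1.4, -0.4, 2.6]
grip_width: -0.008
```

Call:
apply_moves(
  commands=[
    [0,0,0,0.1,0],
    [0,0,0,0,0],
  ],
)

```text
time_s: 7.23
eef_pos: [539.1, -92.6, 46.9]
ee_rot: [0.0, 0.984, 0.176, 0.0]
force: [-1.7, -0.3, 4.0]
grip_width: 0.002
```

Run:
```python
import numpy as np
c=np.array([567,-69.]);a=np.radians(220.2-np.arange(0,121,7.0));P=c+36.5*np.c_[np.cos(a),np.sin(a)]
t=np.arctan2(.176,.984)*2;X=np.array([np.cos(t),np.sin(t)]);Y=np.array([np.sin(t),-np.cos(t)])
D=np.diff(P,axis=0)/10
for k,d in enumerate(D): print(k,np.round([d@X,d@Y],2), np.degrees(a[k+1]).round(),P[k+1].round(1))
```

```text
0 [-0.13 -0.43] 213.0 [536.5 -89. ]
1 [-0.07 -0.44] 206.0 [534.3 -85.1]
2 [-0.02 -0.45] 199.0 [532.5 -81. ]
3 [ 0.04 -0.44] 192.0 [531.3 -76.7]
4 [ 0.09 -0.44] 185.0 [530.7 -72.3]
5 [ 0.14 -0.42] 178.0 [530.5 -67.9]
6 [ 0.19 -0.4 ] 171.0 [530.9 -63.4]
7 [ 0.24 -0.38] 164.0 [531.9 -59.1]
8 [ 0.28 -0.34] 157.0 [533.4 -54.9]
9 [ 0.32 -0.31] 150.0 [535.3 -50.9]
10 [ 0.36 -0.26] 143.0 [537.8 -47.1]
11 [ 0.39 -0.22] 136.0 [540.7 -43.7]
12 [ 0.41 -0.17] 129.0 [543.9 -40.7]
13 [ 0.43 -0.12] 122.0 [547.6 -38.1]
14 [ 0.44 -0.07] 115.0 [551.5 -36. ]
15 [ 0.45 -0.01] 108.0 [555.6 -34.3]
16 [0.44 0.04] 101.0 [559.9 -33.2]
```

Call:
apply_moves(
  commands=[
    [0,0,0,0.15,0],
    [0,0,0,0,0],
    [0,-0.13,-0.43,0,0],
    [0,-0.07,-0.44,0,0],
    [0,-0.02,-0.45,0,0],
    [0,0.04,-0.44,0,0],
    [0,0.09,-0.44,0,0],
    [0,0.14,-0.42,0,0],
    [0,0,0,0,0],
  ],
)

```text
time_s: 7.98
eef_pos: [530.9, -67.2, 45.7]
ee_rot: [0.0, 0.984, 0.177, 0.001]
force: [-0.6, 0.1, 4.8]
grip_width: 0.001
```

Run:
```python
from h import *
im=ctrl.capture('wrist');cv2.imwrite('pics/w6.png',im[:,:,::-1]);print(ctrl.sense()['force'])
```

```text
[-0.45865414  0.09590662  5.1374777 ]
```

View pics/w6.png

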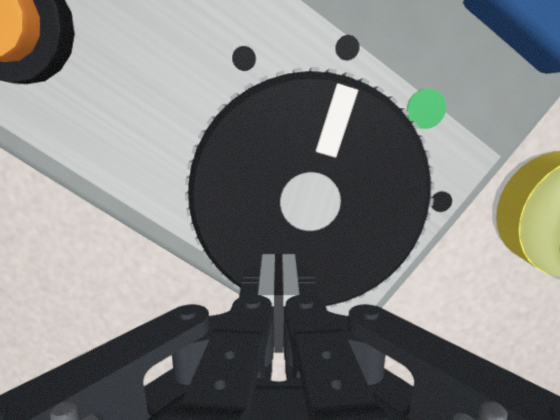

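The pointer has followed the finger and now aims at the second dot (347,47). I'll sweep on.

Call:
apply_moves(
  commands=[
    [0,0.19,-0.4,0,0],
    [0,0.24,-0.38,0,0],
    [0,0.28,-0.34,0,0],
    [0,0.32,-0.31,0,0],
    [0,0.36,-0.26,0,0],
    [0,0.16,-0.12,0,0],
    [0,0,0,0,0],
  ],
)

```text
time_s: 8.62
eef_pos: [539.5, -45.1, 45.7]
ee_rot: [0.0, 0.984, 0.177, 0.001]
force: [1.2, 0.5, 5.4]
grip_width: 0.004
```

Run:
```python
from h import *
im=ctrl.capture('wrist');cv2.imwrite('pics/w7.png',im[:,:,::-1]);print(ctrl.sense()['force'])
```

```text
[1.80921505 0.35184507 4.78655472]
```

View pics/w7.png

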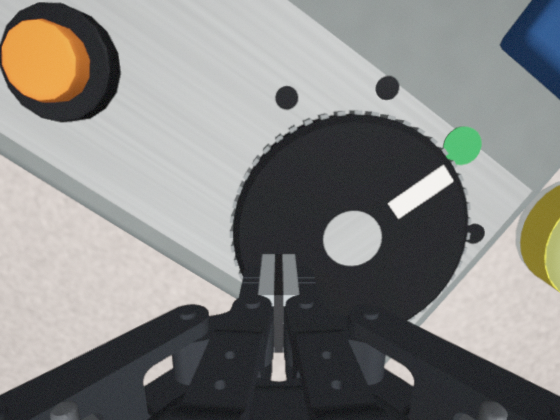

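The pointer is at or just past the green dot (462,145), well within the snap range. I'll lift off.

Call:
apply_moves(
  commands=[
    [0,0,0,-0.3,0],
    [0,0,0,-0.5,0],
    [0,0,0,-1.5,0],
    [0,0,0,-3,0],
    [0,0,0,0,0],
    [0,0,0,0,0],
    [0,0,0,0,0],
  ],
)

```text
time_s: 9.25
eef_pos: [538.2, -45.2, 97.9]
ee_rot: [-0.0, 0.984, 0.176, -0.001]
force: [0.3, -0.3, -0.9]
grip_width: -0.003
```

Run:
```python
from h import *
im=ctrl.capture('wrist');cv2.imwrite('pics/w8.png',im[:,:,::-1]);ci=ctrl.camera_info('wrist');print(ctrl.sense()['force'])
import pickle;pickle.dump(ci,open('w8.pkl','wb'))
```

```text
[ 0.04972451 -0.45761588  0.51712484]
```

View pics/w8.png

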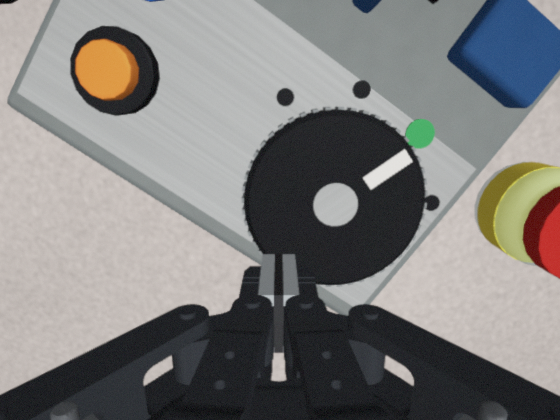

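Run:
```python
from h import *
import pickle;ci=pickle.load(open('w8.pkl','rb'))
c=back(ci,(335.5,204.5),74)[:2];print(c)
for n,uv,z in (('ptr',(409,156),74),('b1',(285,97),50),('b2',(361.5,90),50),('g',(419.5,133),50),('b3',(432,202),50)):
    e=back(ci,uv,z)[:2]-c;print(n,np.hypot(*e),np.degrees(np.arctan2(e[1],e[0])))
for z in(58,62):print(back(ci,(107,70),z))
```

```text
[564.88420655 -68.65335473]
ptr 46.33492935489424 -34.590704750436984
b1 63.115342496085596 46.12773883913998
b2 62.79818476980984 5.6541248309783105
g 63.292177867873114 -34.06346447252768
b3 63.79329181686589 -74.17608716276162
[588.67461511  72.70008664  58.        ]
[588.96599494  70.90527471  62.        ]
```

Run:
```python
from h import *
import pickle
ct=ctrl.camera_info('top')
print('bottle cap',back(ct,(209.6,181.3),115)); 
im=ctrl.capture('top');cv2.imwrite('pics/t8.png',cv2.resize(im[120:250,180:360,::-1],None,fx=4,fy=4,interpolation=2))
s=ctrl.sense();print(s['joints'],s['time_s'])
ci=ctrl.camera_info('wrist')
# knuckle width: pixels at rows 310/290
```

```text
bottle cap [627.32331672 180.05830961 115.        ]
[-3.00913002e-01  4.55538784e-01  1.59431929e+00  3.01587515e-05
  1.09383209e+00  9.15183519e-01] 9.35
```

View pics/t8.png

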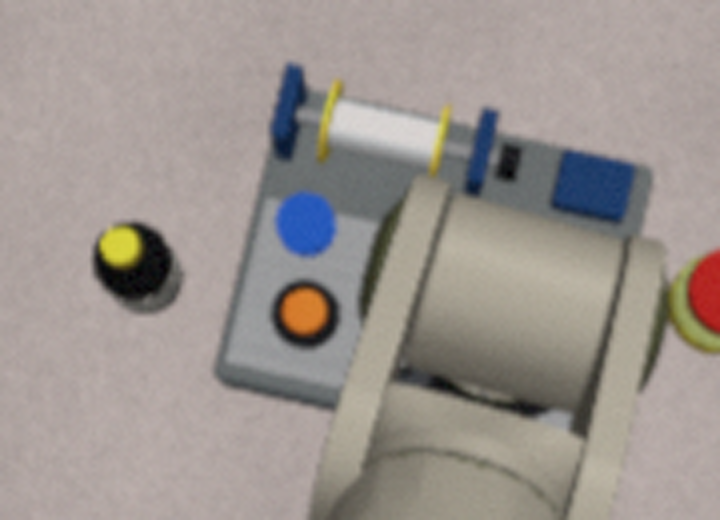

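The top view is clear: the bottle stands 118 mm from the button. I'll move over the button.

Call:
apply_moves(
  commands=[
    [0,2.2,-2.2,0,0],
    [0,2.2,-2.2,0,0],
    [0,2.2,-2.2,0,0],
    [0,2.25,-2.25,0,0],
    [0,0,0,1.5,0],
    [0,0,0,1.5,0],
    [0,0,0,1.0,0],
    [0,0,0,0,0],
    [0,0,0,0,0],
  ],
)

```text
time_s: 10.1
eef_pos: [590.6, 68.1, 57.9]
ee_rot: [-0.0, 0.984, 0.176, -0.001]
force: [0.8, 0.5, 1.1]
grip_width: 0.001
```

Run:
```python
from h import *
im=ctrl.capture('wrist');cv2.imwrite('pics/w9.png',im[:,:,::-1]);ci=ctrl.camera_info('wrist')
im=ctrl.capture('scene');cv2.imwrite('pics/s9.png',cv2.resize(im[180:260,230:330,::-1],None,fx=7,fy=7,interpolation=2))
s=ctrl.sense();print(s['eef_pos'],s['force'])
```

```text
[591.34354195  68.0105234   59.11410773] [-0.14186663  0.80494762  0.07387587]
```

View pics/w9.png

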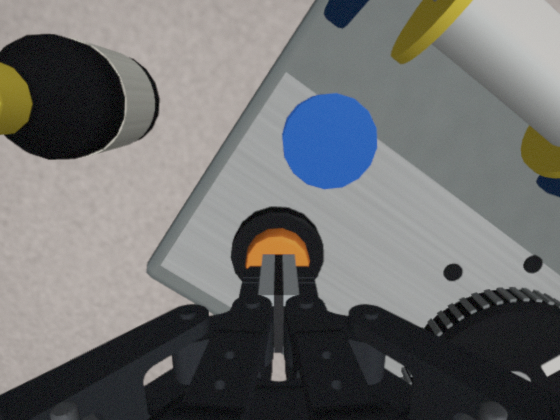

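View pics/s9.png

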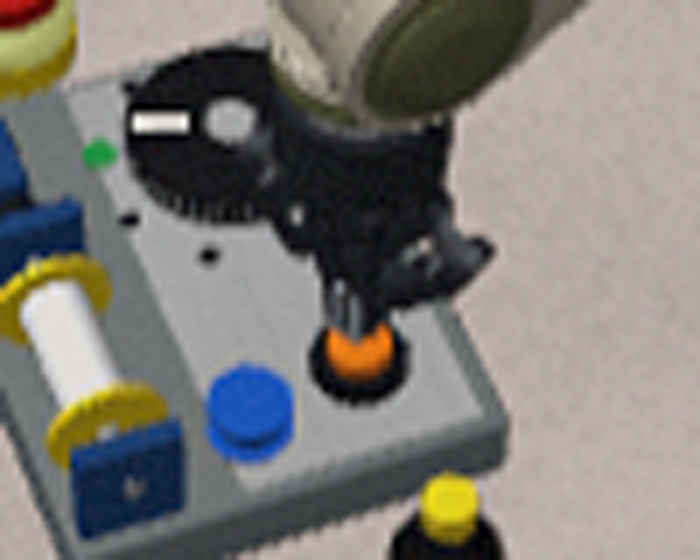

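The fingertips stand right over the orange button (wrist about (278,255)). I'll press down.

Call:
apply_moves(
  commands=[
    [0,0,0,0.4,0],
    [0,0,0,0.3,0],
    [0,0,0,0.3,0],
    [0,0,0,0,0],
    [0,0,0,0,0],
  ],
)

```text
time_s: 10.62
eef_pos: [590.8, 68.4, 48.2]
ee_rot: [-0.0, 0.984, 0.176, -0.0]
force: [0.4, 0.2, 0.7]
grip_width: -0.003
```

Call:
apply_moves(
  commands=[
    [0,0,0,0.15,0],
    [0,0,0,0.15,0],
    [0,0,0,0,0],
  ],
)

```text
time_s: 10.87
eef_pos: [591.2, 68.3, 45.5]
ee_rot: [0.0, 0.984, 0.176, 0.0]
force: [1.0, -0.4, 3.0]
grip_width: -0.005
```

Call:
apply_moves(
  commands=[
    [0,0,0,0.1,0],
    [0,0,0,0.1,0],
    [0,0,0,0,0],
  ],
)

```text
time_s: 11.12
eef_pos: [591.2, 68.3, 43.5]
ee_rot: [0.0, 0.984, 0.176, 0.0]
force: [0.5, 0.7, 3.7]
grip_width: -0.001
```

Call:
apply_moves(
  commands=[
    [0,0,0,0.1,0],
    [0,0,0,0.1,0],
    [0,0,0,0,0],
  ],
)

```text
time_s: 11.37
eef_pos: [591.2, 68.3, 41.5]
ee_rot: [0.0, 0.984, 0.176, 0.0]
force: [0.3, 0.4, 4.8]
grip_width: -0.001
```

Call:
apply_moves(
  commands=[
    [0,0,0,0.1,0],
    [0,0,0,0.1,0],
    [0,0,0,0,0],
    [0,0,0,0,0],
  ],
)

```text
time_s: 11.7
eef_pos: [591.3, 68.3, 41.0]
ee_rot: [0.0, 0.984, 0.177, 0.001]
force: [-3.7, 0.1, 17.2]
grip_width: 0.003
```

The press hit the firm stop at 17 N, so the button is fully down. I'll release it and rise.

Call:
apply_moves(
  commands=[
    [0,0,0,-0.5,0],
    [0,0,0,-1,0],
    [0,0,0,-2.5,0],
    [0,0,0,-3,0],
    [0,0,0,-3,0],
    [0,-2.5,0,-2,0],
    [0,-2.5,0,0,0],
    [0,-2,0,0,0],
    [0,0,0,0,0],
    [0,0,0,0,0],
  ],
)

```text
time_s: 12.53
eef_pos: [524.9, 43.9, 159.7]
ee_rot: [-0.0, 0.984, 0.176, -0.0]
force: [-0.1, -0.6, -0.6]
grip_width: -0.002
```

Run:
```python
from h import *
im=ctrl.capture('wrist');cv2.imwrite('pics/w10.png',im[:,:,::-1])
im=ctrl.capture('scene');cv2.imwrite('pics/s10.png',im[:,:,::-1])
s=ctrl.sense();print(s['eef_pos'],s['force'],s['time_s'])
```

```text
[525.69046821  44.15088824 159.34529876] [-0.07171313 -0.39029789  0.27829881] 12.6333
```

View pics/w10.png

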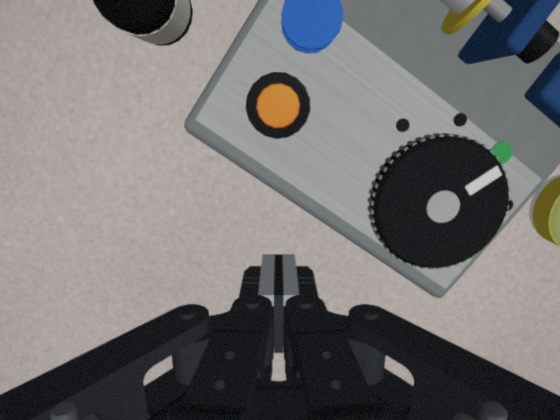

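View pics/s10.png

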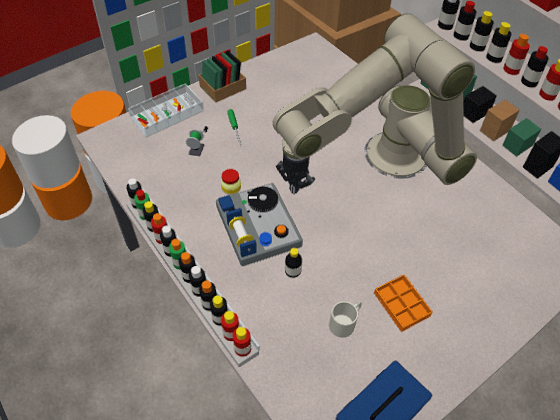

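The pointer aims at the green dot (wrist (502,152)), the button (279,105) looks up, and nothing else has moved. I'll hand in.

```bash
python3 -c "
from rig import ctrl
print(ctrl.finish_job())"
```

```text
the job is handed in; nothing more can be done
None
```

I turned the dial clockwise from 0 to the green dot with a fingertip at about 5 N, and lifted off. I then pressed the start button to its stop at about 17 N, released it, and backed away. I handed the job in at about 12.6 s, and no verdict is reported.

- **Dial:** after lift-off the pointer measured about 0.5° (0.01 rad) from the green dot. The last picture still shows it there.
- **Button:** it looks fully up again. I judged this by eye and did not measure it.
- **Loose things:** by eye, every loose thing stands where it did at the start. The force reading was near zero.
- **Disagreement:** with the gripper shut, the fingertips stood about 25 mm behind the TCP, not 11 mm ahead as stated. I found both contact heights by force for that reason.

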